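# Clear the stone chips off the carving board

### The arm

A 6-joint arm with a two-finger parallel gripper is mounted at the origin on the work surface. World frame = base frame: x ahead of the robot, y to its left, z up, the work surface at z = 0. Lengths are in mm, angles in rad, forces in N, time in s.
With the tool pointing down it reaches from about 300 to 775 mm from the base axis. Payload 14.6 kg.
Tool frame: the origin (TCP) lies between the finger pads; the fingertips stand 19 mm ahead of it and the grasp point (between the pads) is the TCP; z points along the fingers, y is the line along which they close (so a half turn about z gives the same grasp; the last joint's range is limited). The gripper opens to 94 mm and grips with 3 to 60 N. Pads are 16 mm wide; open, the fingers measure 119 mm over their backs; the gripper's body (75 mm by 177 mm) begins 78 mm behind the grasp point.
Start: joints at [1.179, 0.3, 1.521, -0, 1.321, -0.067], TCP at [175.513, 521.234, 224.446] pointing down, gripper open.
Joint ranges: [-3.03, 3.03], [-0.79, 2.21], [0.23, 2.52], [-1.04, 4.18], [0, 3.07], [-2.55, 2.55]. Speed limits (rad/s): [2.22, 2.22, 2.57, 3.14, 3.14, 3.14].

### API

Orientations are given as [roll, pitch, yaw] about the fixed x, y, z axes, in that order (R = Rz(yaw) Ry(pitch) Rx(roll)).
In Python, from cell import monitor, imaging, job, find_in, trace gives the robot as it stands. The module is installed in compiled form; this text tells all that it offers.
- The arm moves only by the tool arm_command, never from a script. Its argument "steps" is a list of rows, each a list of 5 numbers: the opening, from 0 (shut) to 1 (fully open), then the shift along the tool's x, y, z in mm, then the turn about the tool's z in degrees. In form: [[gripper, dx, dy, dz, turn], ...]. A call has 1 to 20 rows; each row is the pose to reach, as a shift and turn from the pose commanded when the call began, along the tool's axes at that moment; what a row does not reach only later rows make up. A row lasts 1/8 s, in which the tool goes at most 62.5 mm and 10.7 degrees, less where a joint would pass 70% of its speed; a pose out of reach is approached as far as the arm can. A call with a gripper value outside its range is refused whole. The fingers move at their own pace and stop on an object; "force" is the grip in N (left out, the last holds). Time passes only in rows, so rows that repeat a pose let the fingers close. It gives the time, the measured TCP pose, the force, the opening and the grip force at its end, in the units of the state.
- monitor.read_state(): the state, without advancing time (a new reading comes with each control period).
- imaging.camera(name): name is "scene" or "top"; returns a dict with "img" (400x640x3 uint8, red, green, blue), "mtx" (3x3 intrinsics, pixels), "D" ([k1, k2, p1, p2, k3] as OpenCV has them; the pictures are not rectified), "view" (4x4, takes a point from world to camera coordinates). Camera axes: x right, y down, z forward; pixel columns grow to the right and rows downward; lengths in mm; the calibration is good to about 2 mm. A picture is of the moment at which its call begins. There is no depth.
- job.sign_off(): hands the job in; it is judged then, once.
Trained networks look in a picture, given as the dict that the camera call returned (one of the last four; its "shot" number tells which), for a name from the list of things; names that differ only in an ending like _2 or _b are one class to them, and where a whole thing is asked for, a point or a joint stands for the part that bears it (a point fixed in the world has none). Each returns a list of dicts, best first, with "p" (0 to 1); they miss things now and then, are a little off and sometimes report something else, mostly with a low value. They report only what shows in the picture. A call takes as long as a camera call.
- find_in(picture, target): "rect" ([centre column, centre row, width, height] in pixels, round what is visible of it).
- trace(picture, target): "region" (400x640 bool, what is visible of it) and "rect" ([centre column, centre row, width, height] in pixels, round what is visible of it).
The state is a dict: "clock": time; "joints": joint angles; "qd": joint speeds; "effort": joint torques, N m; "eef_pos": TCP position; "eef_rot": TCP orientation; "wrist_force": force on the tool from outside, world axes, zero at the start; "moment": the same for the moment, N m; "finger_gap": finger opening in mm; "finger_force": force on a finger pad.
Only numpy, scipy, OpenCV 4.12 (cv2) and the standard library are available. Lean on these libraries where they do the work, as an engineer would, in place of code of your own. Each camera call takes 0.05 s, during which the arm holds its last target. There are 200 camera calls.

### The job

Clear the carving board for the next round of filing: with the fingers, sweep the four loose stone chips along the board and over its edge into the steel scrap tray that is tucked under one side. Only push the chips, do not pick them up, and leave the carving, the sanding block and the files where they are.

Things in the scene. Friction and masses are not known exactly. Their poses are not given: they have to be found in the camera images.
- board: fixed plywood carving board, 340 mm square, on battens; origin at table height under its centre; its flat working surface is 50 mm above the table. x axis: away from the robot (within its yaw), y axis: to the left. Left and right edges (y = +170, -170 mm) are open; a wooden back stop 18 mm high runs along the far edge (x = 152 to 170 mm). The chips lie on both long sides of the sanding block
- scrap_tray: fixed low steel tray for stone waste, 320 (x) by 170 (y) mm, 28 mm high, walls and floor 3 mm, on the table at the left or the right edge of the board (it varies), tucked 20 mm under the board so that what goes over that edge drops in. Origin: centre of its underside, axes parallel to the board's; three old fixed pieces of stone lie in it at x = 75 to 150 mm
- tool_tray: fixed low wooden tray, 320 x 170 mm and 28 mm high, against the board's opposite edge in the same way; it holds the files. Origin at the centre of its underside, axes parallel to the board's
- chip1_center (a point): centre of a loose broken grey soapstone chip, 44 x 32 mm across and 20 mm high, irregular with a flat underside, lying on the board; this point is 10 mm above its underside, its longer side runs along its own x axis
- chip2_center (a point): centre of a loose broken grey soapstone chip, 40 x 30 mm across and 18 mm high, irregular with a flat underside, lying on the board; this point is 9 mm above its underside, its longer side runs along its own x axis
- chip3_center (a point): centre of a loose broken grey soapstone chip, 38 x 34 mm across and 22 mm high, irregular with a flat underside, lying on the board; this point is 11 mm above its underside, its longer side runs along its own x axis
- chip4_center (a point): centre of a loose broken grey soapstone chip, 34 x 28 mm across and 16 mm high, irregular with a flat underside, lying on the board; this point is 8 mm above its underside, its longer side runs along its own x axis
- carving: dark soapstone carving of a seal lying across the far part of the board, in front of the back stop: 165 mm long, 58 mm wide (70 mm over the front flippers), 72 mm high, about 0.4 kg, loose; origin at its underside, under the middle of its body, its head towards its own -x
- sanding_block: loose cork sanding block among the chips, 32 mm (its x) by 70 mm (its y) and 25 mm high; origin at the centre of its underside
- rasp: rasp with a wooden handle (handle to its -x, 255 mm long, 24 mm thick), loose in the tool tray; origin near the ferrule, at the underside
- riffler: small riffler file (205 mm long, 18 mm thick), loose in the tool tray; origin near the ferrule, at the underside
- flat_file: flat file with a wooden handle (245 mm long, 22 mm thick), loose in the tool tray; origin near the ferrule, at the underside

How it is judged (in metres and radians):
At the end, for the whole second after the job is handed in: All four chips lie at rest inside the walls of the steel scrap tray (centres within its inner outline and less than 40 mm above its underside); the carving stands upright within 8 mm of its place, the sanding block within 12 mm, the three files within 15 mm (x of chip1_center in the frame of scrap_tray between -0.157 and 0.157 m and y of chip1_center in the frame of scrap_tray between -0.082 and 0.082 m and z of each of chip1_center, chip2_center, chip3_center, chip4_center in the frame of scrap_tray below 0.04 m and linear speed of each of chip1, chip2, chip3, chip4 below 0.02 m/s and x of chip2_center in the frame of scrap_tray between -0.157 and 0.157 m and y of chip2_center in the frame of scrap_tray between -0.082 and 0.082 m and x of chip3_center in the frame of scrap_tray between -0.157 and 0.157 m and y of chip3_center in the frame of scrap_tray between -0.082 and 0.082 m and x of chip4_center in the frame of scrap_tray between -0.157 and 0.157 m and y of chip4_center in the frame of scrap_tray between -0.082 and 0.082 m and distance of carving from where it was at the start of the episode below 0.008 m and distance of sanding_block from where it was at the start of the episode below 0.012 m and distance of each of rasp, riffler, flat_file from where it was at the start of the episode below 0.015 m and angle between carving's own z axis and vertical below 0.15 rad); the robot touches nothing.
It fails at once if a chip was lifted (its centre more than 28 mm above the board's surface) (height (world z) of any of chip1_center, chip2_center, chip3_center, chip4_center above 0.078 m).
It fails at once if the carving was pushed (more than 8 mm) or tipped (distance of carving from where it was at the start of the episode above 0.008 m or angle between carving's own z axis and vertical above 0.15 rad).
It fails at once if the sanding block was pushed away (more than 12 mm) (distance of sanding_block from where it was at the start of the episode above 0.012 m).
It fails at once if a file in the tool tray was moved (more than 15 mm) (distance of any of rasp, riffler, flat_file from where it was at the start of the episode above 0.015 m).
It also fails if it takes over 72 s, if anything falls off the work surface, if the arm or the gripper's body presses on something with over 40 N, if the wrist force passes 120 N, or if a joint passes its speed limit or range.

## Working session

There is one attempt and no reset: what is moved stays moved. The work goes in short steps, Python scripts to look and compute and a tool call to move; the robot and the scene stay as the last step left them, time stands still between calls to the robot, and variables do not carry over. Pictures are saved under pics/ and viewed, at most 10 in all, crops included, and the job is handed in when it is done.

Besides the shell and the picture viewer there is one more tool, called after "Request:" by a JSON object that holds its "op" and its "data", one argument or row to a line. arm_command: Moves the arm, as the interface text tells. Its arguments: {"type":"object","properties":{"steps":{"type":"array","items":{"type":"array","items":{"type":"number"}}},"force":{"type":"number"}},"required":["steps"]}

```bash
mkdir -p pics; cat > h.py <<'E'
import numpy as np, cv2
from cell import monitor, imaging, job, find_in, trace
def ray(c,px,z):
    u=cv2.undistortPoints(np.array([[px]],float),np.array(c["mtx"],float),np.array(c["D"],float))[0,0]
    V=np.array(c["view"]);R=V[:3,:3];t=V[:3,3]
    o=-R.T@t;d=R.T@np.array([u[0],u[1],1]);return o+d*(z-o[2])/d[2]
def px(c,P):
    V=np.array(c["view"]);return cv2.projectPoints(np.array(P,float).reshape(-1,1,3),cv2.Rodrigues(V[:3,:3])[0],V[:3,3],np.array(c["mtx"],float),np.array(c["D"],float))[0][:,0]
def save(c,n): cv2.imwrite(f"pics/{n}.png",c["img"][...,::-1])
E
python3 - <<'E'
from h import *
s=monitor.read_state();print(s["clock"],s["eef_pos"],s["eef_rot"],s["finger_gap"])
for n in("top","scene"):
    c=imaging.camera(n);save(c,n+"0")
    print(n,(-np.array(c["view"])[:3,:3].T@np.array(c["view"])[:3,3]).round())
    for t,z in(("chip1_center",60),("chip2_center",60),("chip3_center",60),("chip4_center",60),("sanding_block",75),("carving",80),("scrap_tray",28),("tool_tray",28),("board",50)):
        for r in trace(c,t)[:5]:
            m=r["region"];ys,xs=np.nonzero(m)
            q=cv2.minAreaRect(np.c_[xs,ys].astype(np.float32))
            print(t,round(r["p"],2),np.round(r["rect"]),ray(c,(xs.mean(),ys.mean()),z).round(),[ray(c,p,z).round()[:2].tolist() for p in cv2.boxPoints(q)])
E
```

```text
0.0 [175.41899606 521.00334276 223.87517301] [-3.14038479e+00 -8.03110490e-05  2.81677850e+00] 93.96534642052262
top [495.  35. 868.]
chip1_center 0.68 [425. 214.  11. 100.] [ 542. -173.   60.] [[452.0, -161.0], [644.0, -168.0], [644.0, -186.0], [451.0, -178.0]]
chip1_center 0.64 [350. 176.  16.  21.] [626. -30.  60.] [[648.0, -16.0], [648.0, -44.0], [604.0, -44.0], [604.0, -15.0]]
chip2_center 0.58 [340. 248.  20.  16.] [486.  -8.  60.] [[486.0, 13.0], [508.0, -9.0], [485.0, -31.0], [464.0, -9.0]]
chip3_center 0.73 [280. 242.  18.  19.] [495. 103.  60.] [[512.0, 118.0], [512.0, 87.0], [480.0, 86.0], [480.0, 118.0]]
chip4_center 0.63 [284. 176.  18.  16.] [628.  95.  60.] [[641.0, 110.0], [641.0, 81.0], [616.0, 81.0], [616.0, 110.0]]
sanding_block 0.78 [304. 216.  40.  17.] [548.  61.  75.] [[534.0, 96.0], [566.0, 95.0], [563.0, 26.0], [530.0, 27.0]]
carving 0.45 [281. 244.  17.  18.] [495. 101.  80.] [[511.0, 116.0], [511.0, 85.0], [479.0, 85.0], [479.0, 116.0]]
scrap_tray 0.74 [186. 186.  92. 164.] [609. 292.  28.] [[457.0, 378.0], [784.0, 354.0], [766.0, 202.0], [441.0, 231.0]]
to
[... 527 characters left out ...]
38. 173.  13.  12.] [489. -10.  60.] [[505.0, -18.0], [476.0, -31.0], [472.0, -1.0], [501.0, 11.0]]
sanding_block 0.59 [343. 198.  31.  29.] [558.  68.  75.] [[578.0, 31.0], [531.0, 19.0], [537.0, 103.0], [582.0, 112.0]]
carving 0.87 [281. 223.  47.  60.] [712.  21.  80.] [[739.0, -74.0], [668.0, -86.0], [697.0, 107.0], [760.0, 111.0]]
scrap_tray 0.91 [397. 293. 154. 138.] [635. 293.  28.] [[775.0, 201.0], [404.0, 194.0], [458.0, 383.0], [786.0, 358.0]]
tool_tray 0.68 [259. 164. 122.  73.] [ 599. -212.   28.] [[735.0, -285.0], [359.0, -281.0], [426.0, -136.0], [766.0, -158.0]]
board 0.55 [324. 225. 198. 161.] [620.  76.  50.] [[764.0, -146.0], [268.0, -212.0], [444.0, 233.0], [811.0, 207.0]]
```

```bash
python3 - <<'E'
import cv2
a=cv2.imread("pics/top0.png")[90:310,130:490];cv2.imwrite("pics/top0c.png",cv2.resize(a,(792,484),interpolation=cv2.INTER_CUBIC))
E
```

```text
(no output)
```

View pics/top0c.png

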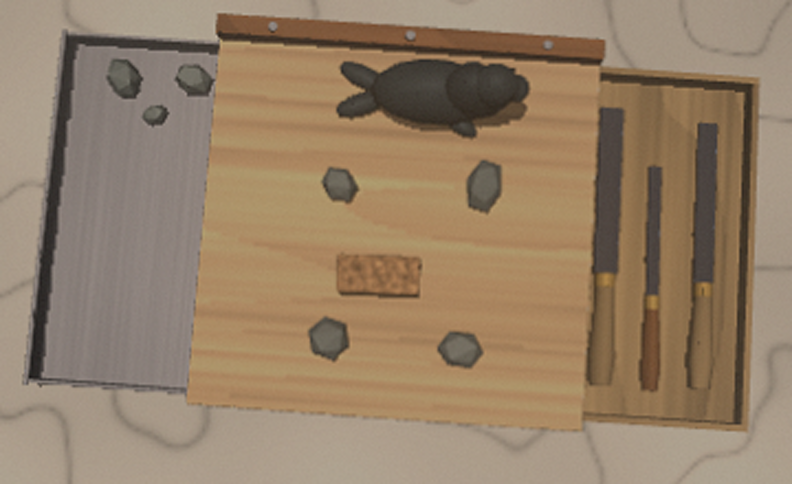

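View pics/scene0.png

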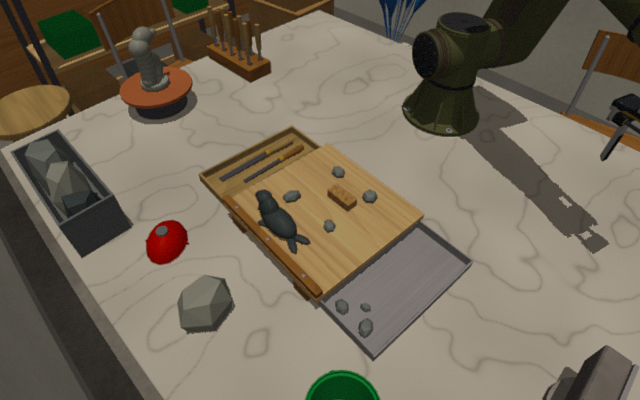

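The left tray is the steel one. Two chips lie in a far row between block and carving (px 350,176 and 284,176) and two in a near row (px 340,248 and 280,242). I'll compute the board frame.

```bash
cat >> h.py <<'E'
def crop2px(p): return (130+p[0]/2.2,90+p[1]/2.2)
def tool(targets,yaw):
    "world xyz list -> shifts from current pose"
    s=monitor.read_state();p=np.array(s["eef_pos"]);y=s["eef_rot"][2]
    R=np.array([[np.cos(y),np.sin(y),0],[np.sin(y),-np.cos(y),0],[0,0,-1]])
    print("pose",p.round(1),"turn",round(np.degrees(((y-yaw)+np.pi)%(2*np.pi)-np.pi),1))
    for t in targets: print(t,(R.T@(np.array(t)-p)).round(1))
E
python3 - <<'E'
from h import *
c=imaging.camera("top")
A=ray(c,crop2px((188,403)),50);B=ray(c,crop2px((582,430)),50);C=ray(c,crop2px((213,70)),50);D=ray(c,crop2px((601,80)),50)
print(A,B,C,D,np.linalg.norm(A-B))
for u in(B-A,):print("yaw from front",np.arctan2(-u[1],-u[0])-np.pi/2)
for u in(C-A,D-B):print("yaw side",np.arctan2(u[1],u[0]))
r=[q for q in trace(c,"carving") if q["rect"][1]<165]
print([(q["p"],q["rect"]) for q in r])
for n,p in(("flipper",(470,135)),("body",(430,128)),("tail",(345,115)),("head",(525,100))):print(n,ray(c,crop2px(p),55).round())
for n in("chip1_center","chip2_center","chip3_center","chip4_center"):
  print(n,[(round(q["p"],2),np.round(ray(c,q["rect"][:2],60))) for q in find_in(c,n)[:3]])
tool([(480,-60,130),(600,-60,130)],np.pi/2-0.06)
E
```

```text
[440.24659242 223.53143608  50.        ] [ 416.8635384  -113.09931315   50.        ] [731.97785684 207.7355076   50.        ] [ 722.39987649 -136.18704862   50.        ] 337.4418891373762
yaw from front -0.06935063133711594
yaw side -0.05409265657339066
yaw side -0.07542127987699787
[(0.94, [325.6, 135.3, 85.6, 37.2])]
flipper [672. -19.  55.]
body [678.  16.  55.]
tail [690.  90.  55.]
head [703. -68.  55.]
chip1_center [(0.68, array([623., -23.,  60.]))]
chip2_center [(0.73, array([ 568., -217.,   60.])), (0.68, array([ 573., -136.,   60.])), (0.48, array([484., -12.,  60.]))]
chip3_center [(0.52, array([497., 100.,  60.]))]
chip4_center [(0.76, array([626.,  92.,  60.]))]
pose [175.5 521.2 224.5] turn 74.8
(480, -60, 130) [-474.  -453.7   94.5]
(600, -60, 130) [-587.8 -415.4   94.5]
```

```bash
python3 - <<'E'
from h import *
tool([(492,58,130)],np.pi/2-0.068)
E
```

```text
pose [175.5 521.2 224.5] turn 75.3
(492, 58, 130) [-447.8 -338.    94.5]
```

Request:
{"op": "arm_command", "data": {
  "steps": [
    [0.21, -448, -338, 94, 75],
    [0.21, -448, -338, 94, 75],
    [0.21, -448, -338, 94, 75],
    [0.21, -448, -338, 94, 75],
    [0.21, -448, -338, 94, 75],
    [0.21, -448, -338, 94, 75],
    [0.21, -448, -338, 94, 75],
    [0.21, -448, -338, 94, 75],
    [0.21, -448, -338, 94, 75],
    [0.21, -448, -338, 94, 75],
    [0.21, -448, -338, 94, 75],
    [0.21, -448, -338, 94, 75],
    [0.21, -448, -338, 94, 75],
    [0.21, -448, -338, 94, 75]
  ]
}}

```text
clock: 3.05
eef_pos: [492.1, 58.5, 130.7]
eef_rot: [3.141, -0.0, 1.509]
wrist_force: [-0.0, 0.5, 0.1]
finger_gap: 19.7
finger_force: 0.0
```

```bash
python3 - <<'E'
from h import *
s=monitor.read_state();print(s["clock"],s["finger_gap"],s["joints"])
tool([(492,58,130),(492,58,72),(492,240,72),(515,240,72)],np.pi/2-0.068)
c=imaging.camera("scene");a=c["img"][130:290,190:430,::-1];cv2.imwrite("pics/s1.png",cv2.resize(a,None,fx=3,fy=3))
E
```

```text
3.05 19.6818042396798 [4.44960740e-02 2.82407772e-01 1.77720507e+00 8.25148536e-06
 1.08150558e+00 1.06465056e-01]
pose [492.1  58.5 130.7] turn 0.3
(492, 58, 130) [-0.6 -0.1  0.7]
(492, 58, 72) [-0.6 -0.1 58.7]
(492, 240, 72) [181.1 -11.3  58.7]
(515, 240, 72) [182.5  11.6  58.7]
```

View pics/s1.png

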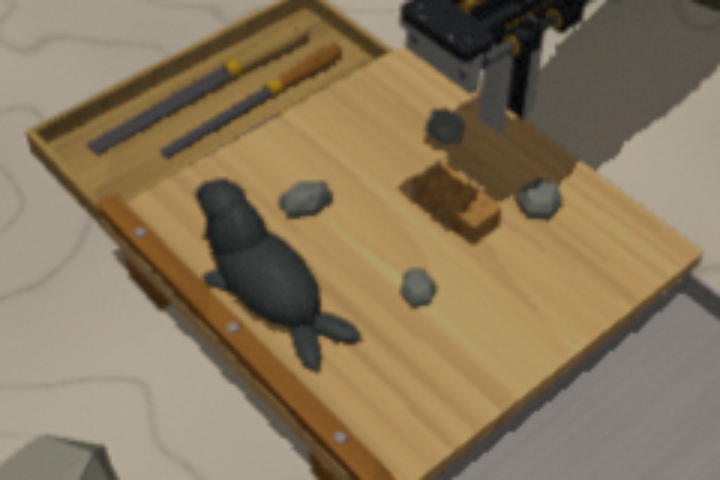

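The fingers stand between the two near chips, clear of the block (crop 500,110). I'll sweep chip 3 now.

Request:
{"op": "arm_command", "data": {
  "steps": [
    [0.21, 0, 0, 30, 0],
    [0.21, 0, 0, 58.5, 0],
    [0.21, 0, 0, 58.5, 0],
    [0.21, 15, 0, 58.5, 0],
    [0.21, 30, 0, 58.5, 0],
    [0.21, 45, 1, 58.5, 0],
    [0.21, 60, 2, 58.5, 0],
    [0.21, 75, 3, 58.5, 0],
    [0.21, 90, 4, 58.5, 0],
    [0.21, 105, 5, 58.5, 0],
    [0.21, 120, 6, 58.5, 0],
    [0.21, 135, 7, 58.5, 0],
    [0.21, 150, 8, 58.5, 0],
    [0.21, 165, 8, 58.5, 0],
    [0.21, 182, 8, 58.5, 0],
    [0.21, 182, 8, 58.5, 0],
    [0.21, 182, 8, 10, 0],
    [0.21, 182, 8, 0, 0]
  ]
}}

```text
clock: 5.35
eef_pos: [512.7, 239.2, 133.2]
eef_rot: [3.138, -0.002, 1.508]
wrist_force: [0.2, -0.1, -0.6]
finger_gap: 19.8
finger_force: 0.0
```

```bash
python3 - <<'E'
from h import *
tool([(486,-54,130),(486,-54,72),(483,242,72)],np.pi/2-0.068)
c=imaging.camera("scene");a=c["img"][150:350,220:480,::-1];cv2.imwrite("pics/s2.png",cv2.resize(a,None,fx=2.9,fy=2.9))
E
```

```text
pose [512.7 239.2 133.2] turn 0.3
(486, -54, 130) [-294.3   -8.1    3.2]
(486, -54, 72) [-294.3   -8.1   61.2]
(483, 242, 72) [  0.9 -29.8  61.2]
```

View pics/s2.png

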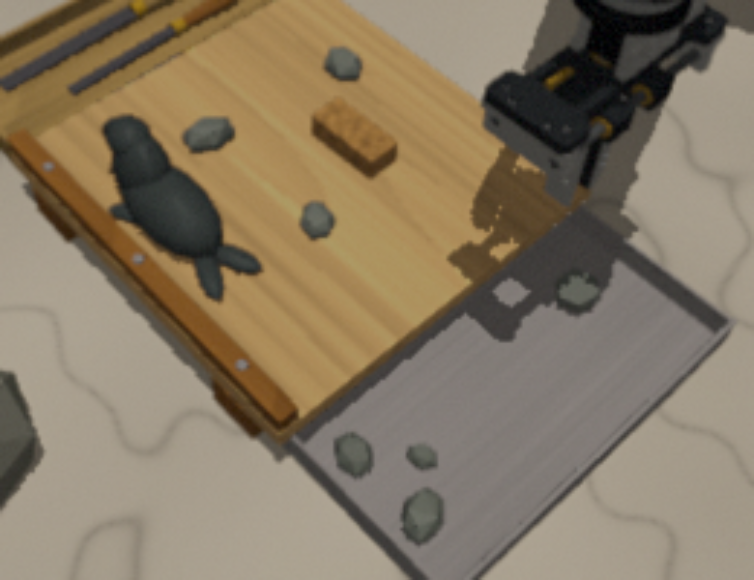

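Chip 3 is in the tray (crop 578,292) and the rest is unmoved. Next is chip 2.

Request:
{"op": "arm_command", "data": {
  "steps": [
    [0.21, -60, -2, 0, 0],
    [0.21, -120, -4, 0, 0],
    [0.21, -180, -6, 0, 0],
    [0.21, -240, -8, 0, 0],
    [0.21, -294, -8, 0, 0],
    [0.21, -294, -8, 0, 0],
    [0.21, -294, -8, 30, 0],
    [0.21, -294, -8, 58.5, 0],
    [0.21, -294, -8, 58.5, 0]
  ]
}}

```text
clock: 6.52
eef_pos: [484.9, -53.0, 70.5]
eef_rot: [-3.14, -0.0, 1.508]
wrist_force: [0.3, -0.4, 0.5]
finger_gap: 19.7
finger_force: 0.0
```

Request:
{"op": "arm_command", "data": {
  "steps": [
    [0.21, 16, -1, 0, 0],
    [0.21, 32, -2, 0, 0],
    [0.21, 48, -3, 0, 0],
    [0.21, 64, -5, 0, 0],
    [0.21, 80, -6, 0, 0],
    [0.21, 96, -7, 0, 0],
    [0.21, 112, -8, 0, 0],
    [0.21, 128, -9, 0, 0],
    [0.21, 144, -10, 0, 0],
    [0.21, 160, -11, 0, 0],
    [0.21, 176, -12, 0, 0],
    [0.21, 192, -14, 0, 0],
    [0.21, 208, -15, 0, 0],
    [0.21, 224, -16, 0, 0],
    [0.21, 240, -17, 0, 0],
    [0.21, 256, -18, 0, 0],
    [0.21, 272, -19, 0, 0],
    [0.21, 294, -19, 0, 0],
    [0.21, 294, -19, 0, 0],
    [0.21, 294, -19, -58, 0]
  ]
}}

```text
clock: 9.02
eef_pos: [482.9, 240.1, 127.1]
eef_rot: [-3.134, 0.004, 1.508]
wrist_force: [0.7, 0.4, 1.6]
finger_gap: 19.9
finger_force: 0.0
```

```bash
python3 - <<'E'
from h import *
tool([(627,52,130),(627,52,72),(645,248,72),(624,-74,130),(624,-74,72),(622,250,72)],np.pi/2-0.068)
c=imaging.camera("scene");a=c["img"][150:350,220:480,::-1];cv2.imwrite("pics/s3.png",cv2.resize(a,None,fx=2.9,fy=2.9))
E
```

```text
pose [482.9 240.1 127.1] turn 0.3
(627, 52, 130) [-178.7  155.6   -2.9]
(627, 52, 72) [-178.7  155.6   55.1]
(645, 248, 72) [ 18.  161.3  55.1]
(624, -74, 130) [-304.7  160.5   -2.9]
(624, -74, 72) [-304.7  160.5   55.1]
(622, 250, 72) [ 18.6 138.2  55.1]
```

View pics/s3.png

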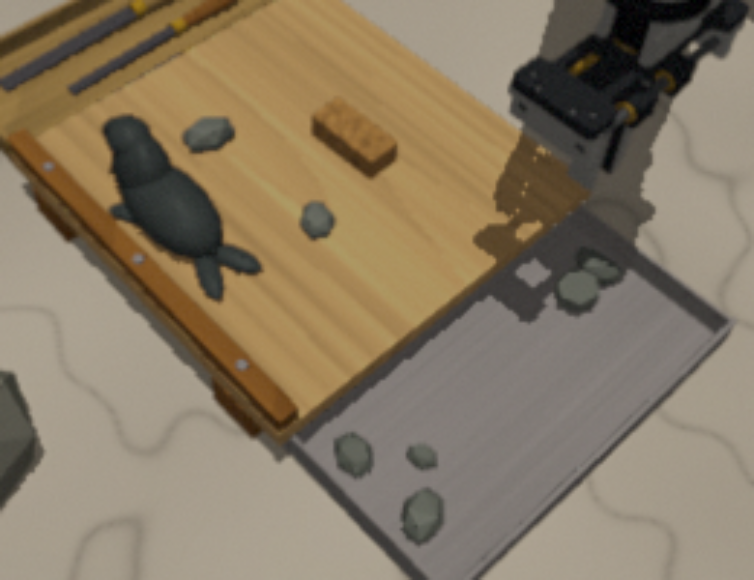

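Chips 2 and 3 are both in the tray (crop 600,266 and 578,290) and nothing else moved. Next is chip 4.

Request:
{"op": "arm_command", "data": {
  "steps": [
    [0.21, -50, 40, 0, 0],
    [0.21, -100, 80, 0, 0],
    [0.21, -140, 120, 0, 0],
    [0.21, -179, 156, 0, 0],
    [0.21, -179, 156, 0, 0],
    [0.21, -179, 156, 30, 0],
    [0.21, -179, 156, 57.5, 0],
    [0.21, -179, 156, 57.5, 0]
  ]
}}

```text
clock: 10.07
eef_pos: [628.4, 52.9, 71.3]
eef_rot: [-3.14, 0.0, 1.508]
wrist_force: [0.7, 0.6, -0.6]
finger_gap: 19.5
finger_force: 0.0
```

Request:
{"op": "arm_command", "data": {
  "steps": [
    [0.21, 15, 0, 0, 0],
    [0.21, 30, 0, 0, 0],
    [0.21, 45, 1, 0, 0],
    [0.21, 60, 2, 0, 0],
    [0.21, 75, 3, 0, 0],
    [0.21, 90, 4, 0, 0],
    [0.21, 105, 5, 0, 0],
    [0.21, 120, 6, 0, 0],
    [0.21, 135, 7, 0, 0],
    [0.21, 150, 8, 0, 0],
    [0.21, 165, 8, 0, 0],
    [0.21, 186, 8, 0, 0],
    [0.21, 186, 8, 0, 0],
    [0.21, 186, 8, -58, 0],
    [0.21, 186, 8, -58, 0]
  ]
}}

```text
clock: 11.95
eef_pos: [650.7, 237.7, 135.5]
eef_rot: [3.134, -0.003, 1.508]
wrist_force: [0.3, -0.6, 0.5]
finger_gap: 19.8
finger_force: 0.0
```

```bash
python3 - <<'E'
from h import *
tool([(625,-76,130),(625,-76,72),(618,240,72)],np.pi/2-0.068)
c=imaging.camera("scene");a=c["img"][150:350,220:480,::-1];cv2.imwrite("pics/s4.png",cv2.resize(a,None,fx=2.9,fy=2.9))
E
```

```text
pose [650.7 237.7 135.5] turn 0.3
(625, -76, 130) [-314.7   -5.8    5.5]
(625, -76, 72) [-314.7   -5.8   63.5]
(618, 240, 72) [  0.3 -32.8  63.5]
```

View pics/s4.png

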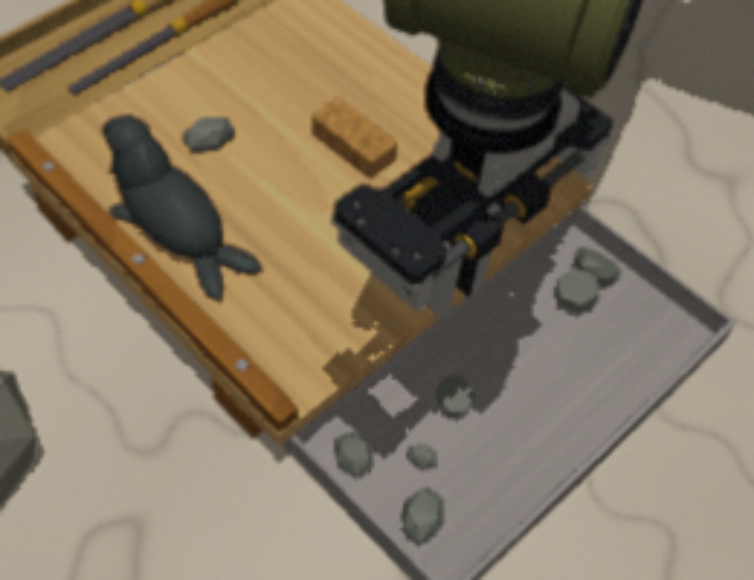

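Chip 4 is in the tray (crop 455,395). Last is chip 1.

Request:
{"op": "arm_command", "data": {
  "steps": [
    [0.21, -55, -1, 0, 0],
    [0.21, -110, -2, 0, 0],
    [0.21, -165, -3, 0, 0],
    [0.21, -220, -4, 0, 0],
    [0.21, -270, -5, 0, 0],
    [0.21, -314, -6, 0, 0],
    [0.21, -314, -6, 0, 0],
    [0.21, -314, -6, 30, 0],
    [0.21, -314, -6, 58, 0],
    [0.21, -314, -6, 58, 0]
  ]
}}

```text
clock: 13.25
eef_pos: [622.5, -74.6, 70.7]
eef_rot: [-3.139, -0.0, 1.508]
wrist_force: [0.2, 0.4, 0.2]
finger_gap: 20.1
finger_force: 0.0
```

Request:
{"op": "arm_command", "data": {
  "steps": [
    [0.21, 16, 0, 0, 0],
    [0.21, 32, -1, 0, 0],
    [0.21, 48, -3, 0, 0],
    [0.21, 64, -4, 0, 0],
    [0.21, 80, -6, 0, 0],
    [0.21, 96, -7, 0, 0],
    [0.21, 112, -9, 0, 0],
    [0.21, 128, -10, 0, 0],
    [0.21, 144, -12, 0, 0],
    [0.21, 160, -13, 0, 0],
    [0.21, 176, -15, 0, 0],
    [0.21, 192, -16, 0, 0],
    [0.21, 208, -18, 0, 0],
    [0.21, 224, -19, 0, 0],
    [0.21, 240, -21, 0, 0],
    [0.21, 256, -22, 0, 0],
    [0.21, 272, -24, 0, 0],
    [0.21, 290, -25, 0, 0],
    [0.21, 312, -26, 0, 0],
    [0.21, 312, -26, 0, 0]
  ]
}}

```text
clock: 15.75
eef_pos: [616.5, 239.3, 72.3]
eef_rot: [-3.142, -0.0, 1.51]
wrist_force: [-1.0, 0.0, -0.3]
finger_gap: 19.6
finger_force: 0.0
```

Request:
{"op": "arm_command", "data": {
  "steps": [
    [0.21, 0, 0, -50, 0],
    [0.21, 0, 0, -100, 0],
    [0.21, 0, 0, -100, 0],
    [0.21, 0, 0, -100, 0]
  ]
}}

```text
clock: 16.25
eef_pos: [616.5, 237.1, 171.6]
eef_rot: [-3.141, 0.0, 1.507]
wrist_force: [-0.1, 0.0, -0.3]
finger_gap: 19.6
finger_force: 0.0
```

```bash
python3 - <<'E'
from h import *
c=imaging.camera("scene");a=c["img"][150:350,220:480,::-1];cv2.imwrite("pics/s5.png",cv2.resize(a,None,fx=2.9,fy=2.9))
E
```

```text
(no output)
```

View pics/s5.png

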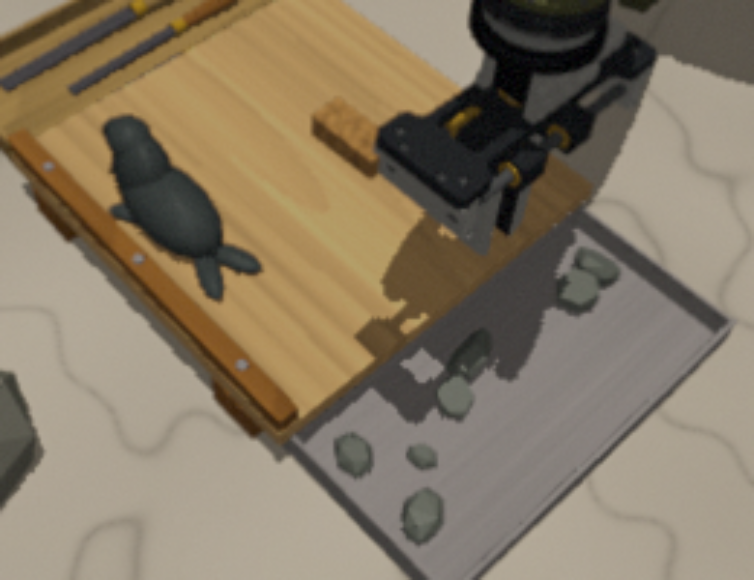

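All four chips are off the board. Chip 1 (crop 473,352) seems to lean, so I'll clear the arm and check its height from both views.

Request:
{"op": "arm_command", "data": {
  "steps": [
    [0.21, 0, -60, -20, 0],
    [0.21, 0, -120, -40, 0],
    [0.21, 0, -180, -60, 0],
    [0.21, 0, -230, -60, 0],
    [0.21, 0, -230, -60, 0],
    [0.21, 0, -230, -60, 0]
  ]
}}

```text
clock: 17.05
eef_pos: [387.6, 251.9, 231.9]
eef_rot: [-3.141, 0.001, 1.508]
wrist_force: [-1.1, -0.7, -0.7]
finger_gap: 19.6
finger_force: 0.0
```

```bash
python3 - <<'E'
from h import *
T=imaging.camera("top");S=imaging.camera("scene")
for k,c in(("top",T),("scene",S)):
  for n in("chip1_center","chip2_center","chip3_center","chip4_center"):
    for q in trace(c,n)[:3]:
      ys,xs=np.nonzero(q["region"]);print(k,n,round(q["p"],2),np.round(q["rect"]),"z15",ray(c,(xs.mean(),ys.mean()),15).round(),"z35",ray(c,(xs.mean(),ys.mean()),35).round())
a=cv2.resize(T["img"][110:290,130:260,::-1],(400,554));b=cv2.resize(S["img"][215:315,340:440,::-1],(400,400))
o=np.zeros((554,800,3),np.uint8);o[:,:400]=a;o[:400,400:]=b;cv2.imwrite("pics/f.png",o)
E
```

```text
top chip1_center 0.6 [209. 183.  17.  18.] z15 [619. 246.  15.] z35 [616. 241.  35.]
top chip1_center 0.22 [405. 202.  16. 126.] z15 [ 582. -145.   15.] z35 [ 580. -141.   35.]
top chip2_center 0.63 [201. 251.  24.  17.] z15 [481. 266.  15.] z35 [482. 261.  35.]
top chip3_center 0.5 [199. 235.  17.  14.] z15 [512. 268.  15.] z35 [511. 263.  35.]
scene chip1_center 0.76 [382. 272.  16.  17.] z15 [615. 245.  15.] z35 [626. 251.  35.]
scene chip2_center 0.56 [426. 244.  16.  17.] z15 [478. 266.  15.] z35 [493. 271.  35.]
scene chip3_center 0.48 [418. 250.  10.  16.] z15 [510. 268.  15.] z35 [525. 273.  35.]
scene chip4_center 0.57 [377. 289.  13.  12.] z15 [652. 259.  15.] z35 [663. 264.  35.]
```

View pics/f.png

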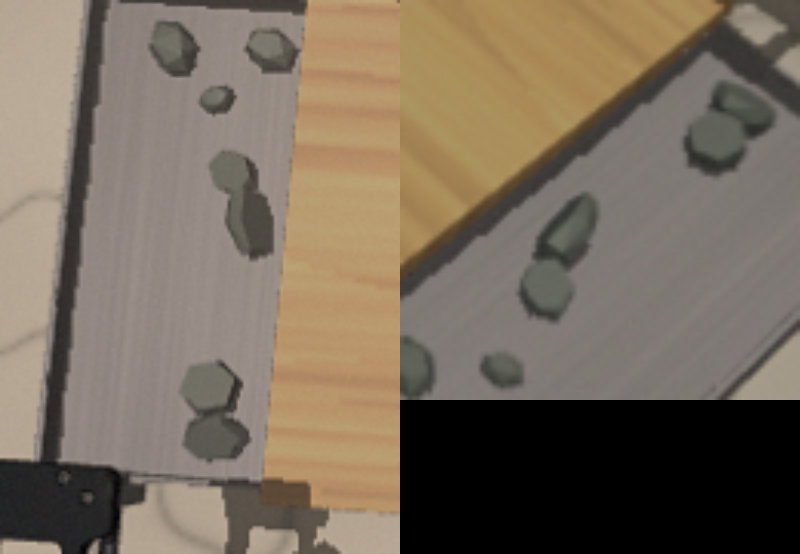

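Both views agree at z≈15–20, so every chip lies low inside the tray walls (chip 1 at top px 209,183, chip 2 at 201,251). The arm is clear.

```bash
python3 -c "
from cell import job
print(job.sign_off())"
```

```text
the job is handed in; nothing more can be done
None
```

All four chips are swept into the steel scrap tray; the carving, sanding block and files showed no visible movement, and I handed the job in after about 17 s of robot time, though the sign-off returned no verdict.

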